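# Secure a drawbar pin with its hairpin clip

### The job

Take the hairpin clip out of its stand and use it to lock the drawbar pin in the clevis bracket: feel for the cross hole, which has turned some way round from the top of the pin, to the side away from the link, bring it upright, and press the clip's straight leg down through it until the sprung leg snaps round the shank and you feel the clip's cross bar bear on the pin with about 10 N, then let go of the clip. Never force anything against the pin or the bracket (30 N is too much), and leave the can, the bearing and the tape roll where they are.

Things in the scene. Friction and masses are not known exactly. Their poses are not given: they have to be found in the camera images.
- bracket: Grey clevis bracket with two lugs, bolted to the bench on a dark steel base plate (110 mm along x, 125 mm along y); 88 mm high. Origin on the bench straight below the cross hole of its pin. A bright steel pin runs through the lugs along y. The nearest lug face (with a washer 3 mm proud of it) is at y = -30 mm; a dark link leaves the clevis towards +x at y = -44 to -62 mm
- pin_end (a point): Middle of the free end of the steel pin at its nominal height, 70 mm above the bench, 17 mm to the +y side of seat; axes as the bracket's. The shank is round, 22 mm in diameter. The pin is clamped in short upright slots of the lugs, so its true height is not measured: it lies up to 3.5 mm above or below this point. It can turn against light friction (0.05 N m)
- seat (a point): Centre of the cross hole if the pin were at its nominal height, 70 mm above the bench; axes as the bracket's. Fixed to the bracket: it neither turns nor rises with the pin, whose true axis runs up to 3.5 mm above or below. The hole goes through the pin, 8 mm wide across it and 9 mm along it, mouths opened to 9 mm
- pin_top (a point): Top line of the shank at nominal height, 11 mm above seat (truly up to 3.5 mm higher or lower). Solid steel at first: the pin is turned by an unmeasured angle of 0.45 to 0.95 rad, so that the hole's upper mouth lies 5 to 9 mm to the bracket's -x side of this point. Once the leg's tip is a few mm in the mouth, moving it sideways to x = 0 turns the pin upright
- stand: Grey plastic block fixed to the bench, 64 x 44 mm and 50 mm high, with an upright slot (28 x 9 mm) in which the clip's legs hang; origin on the bench below the clip's straight leg, x axis along the slot. The block reaches from x = -24 to +40 mm
- clip_grip (a point): Middle of the clip's black finger grip (28 mm along x, 12 along y, 28 along z); z up along the clip. At the start the clip stands legs down in the stand, this point 83 mm above the bench, its x axis along the stand's. When the clip is home this point is 44 mm straight above the pin's true axis (within 3.5 mm of 44 mm above seat); either way round is right. The clip weighs about 60 g
- clip_bar (a point): Underside of the clip's steel cross bar (24 mm along y, 10 mm along x), 33 mm below clip_grip; it carries the clip in the stand and rests on the top of the pin when the clip is home
- clip_tip (a point): Blunt end of the clip's straight leg (5 mm steel wire at the clip's x = 0, its cut end bevelled by 1 mm), 71 mm below clip_grip along the clip's z axis
- clip_leg (a joint): Angle (rad) by which the sprung leg is spread: 5 mm wire on the clip's +x side, with a belly for the 22 mm shank and a flared end 66 mm below clip_grip, out to x = 18 mm. 0 relaxed, also once snapped round the shank; about 0.09 as it passes the widest part. Pressing it over takes up to about 10 N; in the last 9 mm the spring itself draws the clip down, with up to 8 N
- can_grease: Metal can, 75 mm in diameter and 78 mm high, origin at the centre of its underside; bystander
- bearing_big: Ball bearing lying flat, 62 mm in diameter, 16 mm high, origin at the centre of its underside; bystander
- tape_roll: Black roll of tape lying flat, 58 mm in diameter, 19 mm high, origin at the centre of its underside; bystander
Things that resemble listed ones, but are neither listed nor needed, are in the scene too. Leave any pink or red look-alike of the part that bears clip_grip alone.

How it is judged:
By the outcome, as a careful person would: the job done as asked, in the order asked, and still so for the second after the job is handed in, with the robot touching nothing.
It also fails if it takes over 54 s, if anything falls off the work surface, if the arm or the gripper's body presses on something with over 40 N, if the wrist force passes 120 N, or if a joint passes its speed limit or range.

### The arm

A 6-joint arm with a two-finger parallel gripper is mounted at the origin on a cart in front of the work surface, level with it; the furniture and walls round the work are solid. World frame = base frame: x ahead of the robot, y to its left, z up, the work surface at z = 0. Lengths are in m, angles in rad, forces in N, time in s.
With the tool pointing down it reaches from about 0.3 to 0.775 m from the base axis. Payload 14.6 kg.
Tool frame: the origin (TCP) lies midway between the tips of the shut fingers; the grasp point (between the pads) lies 19 mm behind it; z points along the fingers, y is the line along which they close (so a half turn about z gives the same grasp; the last joint's range is limited). The gripper opens to 94 mm and grips with 3 to 60 N. Pads are 16 mm wide; open, the fingers measure 119 mm over their backs; the gripper's body (75 mm by 177 mm) begins 78 mm behind the grasp point.
Start: joints at [-1.399, 0.3, 1.521, -0, 1.321, -0.067], TCP at [0.13, -0.534, 0.205] pointing down, gripper open.
Joint ranges: [-3.03, 3.03], [-0.79, 2.21], [0.23, 2.52], [-1.04, 4.18], [0, 3.07], [-2.55, 2.55]. Speed limits (rad/s): [2.22, 2.22, 2.57, 3.14, 3.14, 3.14].

### API

Orientations are given as [roll, pitch, yaw] about the fixed x, y, z axes, in that order (R = Rz(yaw) Ry(pitch) Rx(roll)).
In Python, from station import telemetry, optics, ctrl gives the robot as it stands.
- The arm moves only by the tool carry_out, never from a script. Its argument "plan" is a list that holds one entry, the list of rows, each a list of 7 numbers: the shift along the tool's x, y, z in mm, then the turn, a rotation vector about the tool's x, y, z in rad, then the finger opening in mm, from 0 to 94. A call has 1 to 20 rows; each row shifts and turns the commanded pose from where the row before left it, along the tool's axes as they then stand; what a row does not reach is not made up. A row lasts 1/12 s, in which the tool goes at most 41.7 mm and 7.16 degrees, less where a joint would pass 70% of its speed; a pose out of reach is approached as far as the arm can. A call with a gripper value outside its range is refused whole. The fingers move at their own pace and stop on an object; "squeeze" is the grip in N (left out, the last holds). Time passes only in rows, so rows that do not move let the fingers close. It gives the time, the measured TCP pose, the force, the opening and the grip force at its end, in the units of the state.
- telemetry.get_obs(): the state, without advancing time (a new reading comes with each control period).
- optics.camera(name): name is "side" or "top"; returns a dict with "pixels" (420x560x3 uint8, red, green, blue), "intrinsics" (3x3 intrinsics, pixels), "origin" and "rotation" of the camera in the world. Camera axes: x right, y down, z forward; pixel columns grow to the right and rows downward; lengths in m; the calibration is good to about 2 mm. A picture is of the moment at which its call begins. There is no depth.
- ctrl.hand_in(): hands the job in; it is judged then, once.
The state is a dict: "time_s": time; "qpos": joint angles; "joint_vel": joint speeds; "tau": joint torques, N m; "ee_pos": TCP position; "eef_rot": TCP orientation; "force": force on the tool from outside, world axes, zero at the start; "moment": the same for the moment, N m; "grip_width": finger opening in m; "grip_force": force on a finger pad.
Only numpy, scipy, OpenCV 4.12 (cv2) and the standard library are available. Lean on these libraries where they do the work, as an engineer would, in place of code of your own. Each camera call takes 0.05 s, during which the arm holds its last target. There are 200 camera calls.

## Working session

There is one attempt and no reset: what is moved stays moved. The work goes in short steps, Python scripts to look and compute and a tool call to move; the robot and the scene stay as the last step left them, time stands still between calls to the robot, and variables do not carry over. Pictures are saved under pics/ and viewed, at most 10 in all, crops included, and the job is handed in when it is done.

Besides the shell and the picture viewer there is one more tool, called after ">>>" as a command line: name --argument value ..., lists and objects as JSON in quotes. carry_out: Moves the arm, as the interface text tells. Its arguments: {"type":"object","properties":{"plan":{"type":"array","items":{"type":"array","items":{"type":"array","items":{"type":"number"}}}},"squeeze":{"type":"number"}},"required":["plan"]}

```bash
mkdir -p pics; ls; python3 - <<'E'
from station import telemetry, optics
import cv2, pickle
d={}
for n in ("side","top"):
    c=optics.camera(n); d[n]=c
    cv2.imwrite(f"pics/{n}0.png",c["pixels"][:,:,::-1]); print(n,c["intrinsics"],c["origin"],c["rotation"])
pickle.dump(d,open("c0.pkl","wb"))
o=telemetry.get_obs(); print({k:o[k] for k in("time_s","ee_pos","eef_rot","force","grip_width")})
E
```

```text
pics
side [[403.19603722   0.         280.69236533]
 [  0.         403.19603722 205.46787155]
 [  0.           0.           1.        ]] [ 0.26717904 -0.70415749  0.63501894] [-2.20103993 -0.02209999 -0.3459967 ]
top [[424.11632602   0.         285.25964761]
 [  0.         424.11632602 210.15915116]
 [  0.           0.           1.        ]] [0.31056273 0.03941675 1.15415742] [-2.93517298e+00 -3.76845451e-04 -1.55900983e+00]
{'time_s': 0.1, 'ee_pos': array([ 0.13004279, -0.53417833,  0.20496747]), 'eef_rot': array([-3.14061773e+00, -3.61541949e-05,  2.38780454e-01]), 'force': array([ 0.08082442, -0.09075137,  0.24225057]), 'grip_width': 0.09403781020163428}
```

View pics/side0.png

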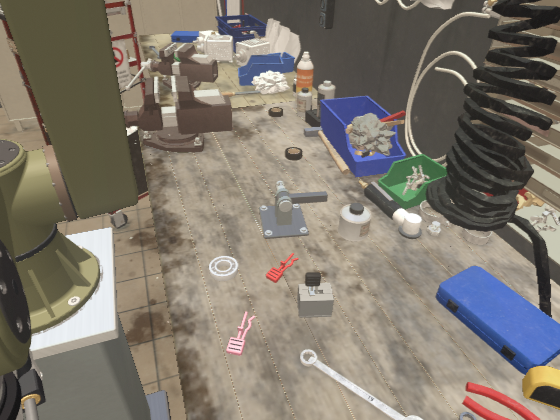

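View pics/top0.png

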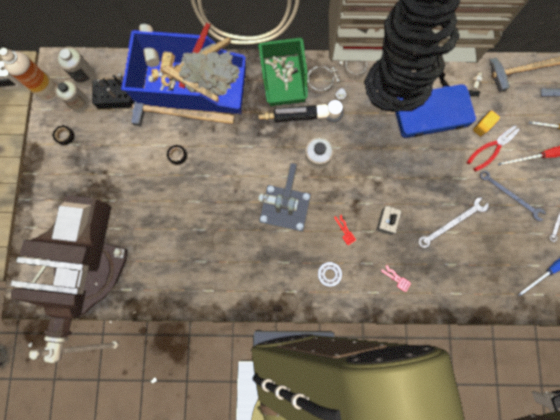

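The side view shows the bracket at about (285,210), the stand at (315,300) with the black grip at (313,278), and two red/pink look-alikes. In the top view the bracket is at (285,205) with its link pointing up, which is +x, and the stand is at (390,220). Next I'll enlarge both areas.

```bash
cat > h.py <<'E'
import numpy as np
from scipy.spatial.transform import Rotation as R
def cam(c):
    r=np.array(c["rotation"]); return c["intrinsics"],np.array(c["origin"]),R.from_euler("xyz",r).as_matrix()
def proj(c,p):
    K,o,M=cam(c); q=(np.atleast_2d(p)-o)@M; u=q@K.T; return u[:,:2]/u[:,2:]
def ray(c,uv):
    K,o,M=cam(c); return o, M@np.linalg.solve(K,[uv[0],uv[1],1])
def plane(c,uv,z):
    o,d=ray(c,uv); return o+d*(z-o[2])/d[2]
def tri(cs,uvs):
    A=np.zeros((3,3));b=np.zeros(3)
    for c,uv in zip(cs,uvs):
        o,d=ray(c,uv); d=d/np.linalg.norm(d); P=np.eye(3)-np.outer(d,d); A+=P;b+=P@o
    x=np.linalg.solve(A,b); return x,[np.linalg.norm(np.cross(x-ray(c,u)[0],ray(c,u)[1]/np.linalg.norm(ray(c,u)[1]))) for c,u in zip(cs,uvs)]
E
python3 - <<'E'
import pickle,cv2,numpy as np
from h import *
d=pickle.load(open("c0.pkl","rb"))
def crop(n,x,y,w,h,s): return cv2.resize(d[n]["pixels"][y:y+h,x:x+w,::-1],None,fx=s,fy=s,interpolation=cv2.INTER_CUBIC)
a=np.hstack([crop("side",250,170,80,60,5),crop("side",280,260,80,60,5)])
b=np.hstack([crop("top",245,165,80,60,5),crop("top",350,185,80,60,5)])
cv2.imwrite("pics/crop0.png",np.vstack([a,b]))
print(proj(d["top"],[[0,0,0],[.5,0,0],[.5,.1,0]]),proj(d["side"],[.5,0,0]))
E
```

```text
[[299.31244312 425.39864085]
 [300.21909043 228.89215014]
 [263.92644255 228.46739454]] [[266.68044161 236.80607213]]
```

View pics/crop0.png

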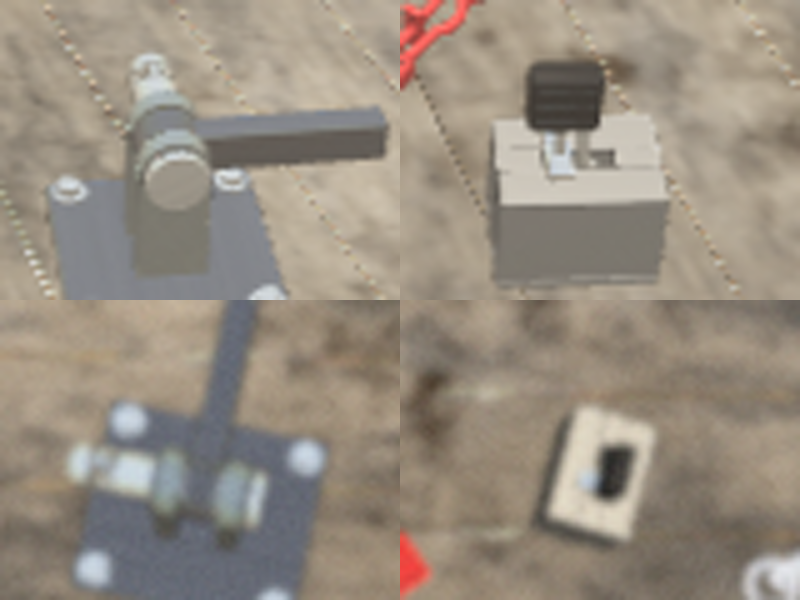

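The side crop shows the pin head at bottom centre and the free end with the cross hole at the upper left. The grip sits nearer the left end of the slot, which puts the stand's +x at about world +x. In the top crop the free end is at about crop (70,462) and the bracket is yawed about -12°. Next I'll put numbers on these.

```bash
python3 - <<'E'
import pickle,cv2,numpy as np
from h import *
d=pickle.load(open("c0.pkl","rb")); T,S=d["top"],d["side"]
# stand block top face, top view
def blob(c,box,f):
    x,y,w,h=box; p=cv2.cvtColor(c["pixels"][y:y+h,x:x+w],cv2.COLOR_RGB2HSV); m=f(p).astype(np.uint8)
    n,l,s,ce=cv2.connectedComponentsWithStats(m); k=1+np.argmax(s[1:,4]); 
    pts=np.argwhere(l==k)[:,::-1].astype(np.float32)+[x,y]; return pts,m
dark=lambda p:(p[...,2]<75)
for n,c,box in (("top",T,(380,205,25,25)),("side",S,(295,262,40,28))):
    pts,_=blob(c,box,dark); print(n,"grip",len(pts),pts.mean(0),pts.min(0),pts.max(0),cv2.minAreaRect(pts.astype(np.float32)))
    if n=="top": gt=pts.mean(0)
    else: gs=pts.mean(0)
print(tri([T,S],[gt,gs]), plane(T,gt,.092))
g=lambda x,y:(245+(x+.5)/5-.5,165+(y-300+.5)/5-.5)
B=[plane(T,g(*q),.012) for q in((129,420),(307,457),(94,568))]
print("bolts",np.round(B,4)); v=B[0]-B[1];w=B[0]-B[2]; print(np.arctan2(-v[0],v[1]),np.arctan2(w[1],w[0]),np.linalg.norm(v),np.linalg.norm(w),(B[1]+B[2])/2)
q=lambda x,y:(350+(x-400+.5)/5-.5,185+(y-300+.5)/5-.5)
C=[plane(T,q(*p),.05) for p in((578,402),(657,432),(632,544),(543,515))]; C=np.array(C); print("block",np.round(C,4),C.mean(0),np.linalg.norm(np.diff(C,axis=0),axis=1)); e=(C[0]-C[3]+C[1]-C[2]); print("yaw",np.arctan2(e[1],e[0]))
for nm,p in(("end",(70,463)),("hole",(101,463)),("headend",(262,500)),("washerL",(155,470))): print(nm,plane(T,g(*p),.07))
def crop(c,x,y,w,h,s): return cv2.resize(c["pixels"][y:y+h,x:x+w,::-1],None,fx=s,fy=s,interpolation=cv2.INTER_CUBIC)
cv2.imwrite("pics/crop1.png",np.hstack([crop(S,265,172,40,40,10),crop(T,250,180,40,40,10)]))
E
```

```text
top grip 36 [392.22222222 218.80555556] [390. 215.] [395. 223.] ((392.4053955078125, 219.0675506591797), (4.1099748611450195, 8.548747062683105), 9.462322235107422)
side grip 101 [312.94059406 280.77227723] [306. 276.] [320. 285.] ((313.0, 280.5), (14.0, 9.0), 0.0)
(array([ 0.51502393, -0.23419181,  0.07877439]), [np.float64(0.0012106821913596768), np.float64(0.0012106821913595855)]) [ 0.51369596 -0.23115841  0.092     ]
bolts [[ 0.6105  0.0838  0.012 ]
 [ 0.5905 -0.0152  0.012 ]
 [ 0.5265  0.1014  0.012 ]]
-0.19925547669616775 -0.20649278346062538 0.10103505463088805 0.08580799758801338 [0.55849156 0.04312765 0.012     ]
block [[ 0.559  -0.2246  0.05  ]
 [ 0.5431 -0.266   0.05  ]
 [ 0.4828 -0.2502  0.05  ]
 [ 0.4977 -0.2039  0.05  ]] [ 0.52064295 -0.23620828  0.05      ] [0.04434734 0.06239163 0.04864205]
yaw -0.2914564605432409
end [0.57154457 0.11216339 0.07      ]
hole [0.57173812 0.09586832 0.07      ]
headend [0.55281546 0.01111426 0.07      ]
washerL [0.56829444 0.06742069 0.07      ]
```

View pics/crop1.png

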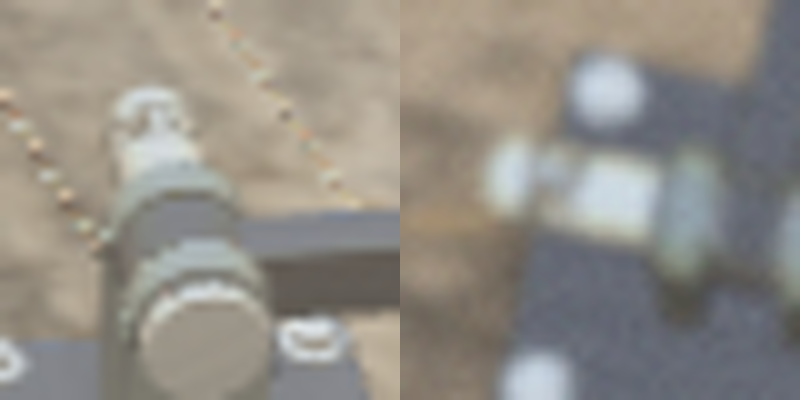

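In this crop the cross hole's mouth is at about (140,120) in the side half and (550,175) in the top half. That puts the seat at about (0.570, 0.096) with yaw -0.2, and the clip grip at about (0.514, -0.2335) with yaw -0.28. I'll move above the clip.

>>> carry_out --plan '[[[37,-16.8,0,0,0,0,60],[37,-16.8,0,0,0,0,60],[37,-16.8,0,0,0,0,60],[37,-16.8,0,0,0,0,60],[37,-16.8,0,0,0,0,60],[37,-16.8,0,0,0,0,60],[37,-16.8,0,0,0,0,60],[37,-16.8,0,0,0,0,60],[37,-16.8,0,0,0,0,60],[37,-16.8,0,0,0,0,60],[37,-16.8,0,0,0,0,60],[37,-16.8,0,0,0,0,60],[0,0,0,0,0,0.104,60],[0,0,0,0,0,0.104,60],[0,0,0,0,0,0.104,60],[0,0,0,0,0,0.104,60],[0,0,0,0,0,0.104,60],[0,0,0,0,0,0,60],[0,0,0,0,0,0,60]]]' --squeeze 40

```text
time_s: 1.68
ee_pos: [0.5137, -0.2334, 0.2052]
eef_rot: [-3.141, 0.0, -0.278]
force: [0.7, 0.3, -0.1]
grip_width: 0.0599
grip_force: 0.0
```

>>> carry_out --plan '[[[0,0,25,0,0,0,50],[0,0,25,0,0,0,50],[0,0,25,0,0,0,50],[0,0,20,0,0,0,50],[0,0,0,0,0,0,50]]]'

```text
time_s: 2.1
ee_pos: [0.5121, -0.2326, 0.1065]
eef_rot: [-3.14, 0.006, -0.278]
force: [-0.6, 0.6, -1.0]
grip_width: 0.0499
grip_force: 0.0
```

```bash
cat > look.py <<'E'
import sys,cv2,numpy as np,pickle
from station import optics
from h import *
# usage: look.py name sx sy tx ty  (crop 40x40 corners)
def look(name,s,t,sz=60,f=6.5):
    S,T=optics.camera("side"),optics.camera("top"); pickle.dump({"side":S,"top":T},open(name+".pkl","wb"))
    cr=lambda c,p:cv2.resize(c["pixels"][p[1]:p[1]+sz,p[0]:p[0]+sz,::-1],None,fx=f,fy=f,interpolation=cv2.INTER_CUBIC)
    cv2.imwrite(f"pics/{name}.png",np.hstack([cr(S,s),cr(T,t)]))
a=sys.argv; n=list(map(int,a[2:])); look(a[1],n[:2],n[2:4])
E
python3 look.py g1 285 240 360 190
```

```text
(no output)
```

View pics/g1.png

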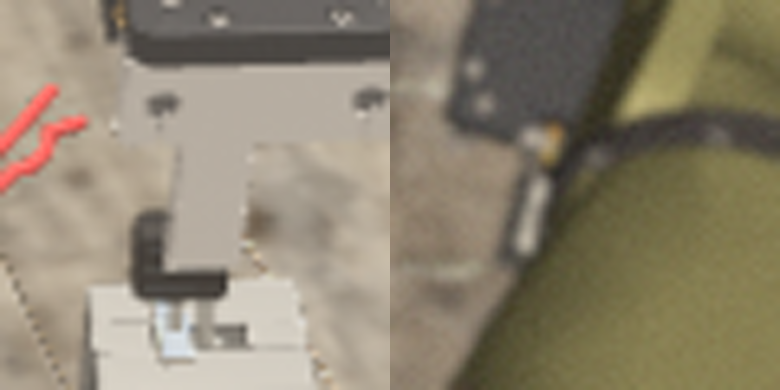

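```bash
python3 - <<'E'
import pickle
from h import *
S=pickle.load(open("g1.pkl","rb"))["side"]
p=np.array([.5121,-.2326,.1065]); X=np.array([np.cos(-.278),np.sin(-.278),0]); Y=np.array([np.sin(-.278),-np.cos(-.278),0])
for o in(25,30,36,43): print(o,proj(S,[p+Y*o/1e3,p+Y*o/1e3-X*.008,p+Y*o/1e3+X*.008]).round(1).tolist())
g=np.array([.5137,-.2334,.083]); print(proj(S,[g+Y*.006,g+Y*.006-X*.014,g+Y*.006+X*.014]))
E
```

```text
25 [[314.7, 279.9], [310.2, 280.0], [319.1, 279.7]]
30 [[315.1, 282.0], [310.6, 282.1], [319.5, 281.8]]
36 [[315.5, 284.5], [311.0, 284.7], [320.0, 284.3]]
43 [[316.1, 287.5], [311.5, 287.7], [320.6, 287.3]]
[[313.33599338 281.29094678]
 [305.82750374 281.55585329]
 [320.82539355 281.02671376]]
```

The near finger's centre is at about (317,281) in the side view and the grip's at (313,278), so the grip is about 2–3 mm to the tool's -x. I'll correct that and descend.

>>> carry_out --plan '[[[-1,0,8,0,0,0,50],[-1,0,10,0,0,0,50],[0,0,10,0,0,0,50],[0,0,8,0,0,0,50],[0,0,5,0,0,0,50],[0,0,0,0,0,0,50],[0,0,0,0,0,0,25]]]'

```text
time_s: 2.78
ee_pos: [0.5119, -0.2329, 0.0693]
eef_rot: [-3.142, 0.0, -0.281]
force: [-0.3, 0.4, 0.3]
grip_width: 0.0465
grip_force: 0.0
```

>>> carry_out --plan '[[[0,0,5,0,0,0,25],[0,0,0,0,0,0,15],[0,0,0,0,0,0,0],[0,0,0,0,0,0,0],[0,0,0,0,0,0,0],[0,0,0,0,0,0,0],[0,0,0,0,0,0,0],[0,0,0,0,0,0,0]]]'

```text
time_s: 3.45
ee_pos: [0.5119, -0.233, 0.0645]
eef_rot: [3.142, -0.0, -0.281]
force: [0.4, 0.5, 0.3]
grip_width: 0.0121
grip_force: 40.0
```

>>> carry_out --plan '[[[0,0,-15,0,0,0,0],[0,0,-25,0,0,0,0],[0,0,-30,0,0,0,0],[0,0,-30,0,0,0,0],[0,0,-20,0,0,0,0],[-2,-20,0,0,0,0,0],[-4,-36,0,0,0,0,0],[-4,-36,0,0,0,0,0],[-4,-36,0,0,0,0,0],[-4,-36,0,0,0,0,0],[-4,-36,0,0,0,0,0],[-4,-36,0,0,0,0,0],[-4,-36,0,0,0,0,0],[-4,-36,0,0,0,0,0],[-1.4,-24,0,0,0,0,0],[0,0,0,0,0,-0.081,0],[0,0,20,0,0,0,0],[0,0,0,0,0,0,0],[0,0,0,0,0,0,0]]]'

```text
time_s: 5.03
ee_pos: [0.5695, 0.0958, 0.1639]
eef_rot: [3.141, 0.002, -0.201]
force: [-0.5, 0.4, -0.3]
grip_width: 0.0118
grip_force: 40.0
```

```bash
python3 look.py b1 255 150 235 165
```

```text
(no output)
```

View pics/b1.png

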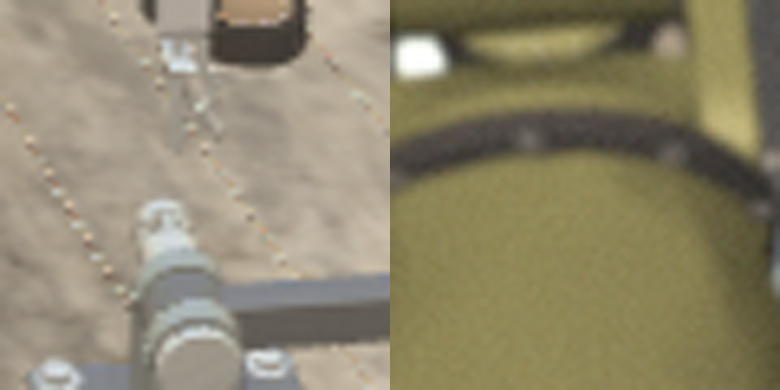

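```bash
python3 - <<'E'
import pickle,cv2
from h import *
S=pickle.load(open("b1.pkl","rb"))["side"];S0=pickle.load(open("c0.pkl","rb"))["side"]
d=cv2.absdiff(S["pixels"],S0["pixels"]).max(2)
print("cols",list(range(276,292)))
for r in range(155,178): print(r,d[r,276:292])
p=np.array([.5695,.0958,.1639]);X=np.array([np.cos(.201),-np.sin(.201),0]);Y=np.array([-np.sin(.201),-np.cos(.201),0]);Z=np.array([0,0,-1])
print("tip",proj(S,[p+Z*.052,p+Z*.0,p+Z*.014,p+Z*.014+Y*.012,p+X*.018+Z*.047]))
for z in(.0665,.07,.0735): 
  s=np.array([.5695,.0958,z]); print("seat",proj(S,[s,s-Y*.017,s+Y*.021]))  # free end at +y bracket = -Y tool
print(S0["pixels"][176:206,272:288].mean(2).astype(int))
E
```

```text
cols [276, 277, 278, 279, 280, 281, 282, 283, 284, 285, 286, 287, 288, 289, 290, 291]
155 [ 1  0  5 32 44 49 52 50 30 44 59 16  2  2  1  2]
156 [ 0  0  1 12 35 21 38 28 16 47 90 31  3  2  2  2]
157 [ 1  0  1 30 50 16 34 24  7 12 62 26  2  2  1  1]
158 [ 2  1  1  1 51 33 16 21 26 43  8  8  3  2  2  2]
159 [ 1  1  1  1 22 62 65 64 39 19 30 29 10  2  2  1]
160 [ 1  1  1  1 26 73 78 73 87 28 13 36 10  1  0  1]
161 [ 1  1  0  1 19 17 18 15  4  0 11  3  2  0  0  1]
162 [ 0  1  0  1  1  5  2 14  3  0 13 12  5  3  1  1]
163 [ 2  1  1  1  0 12 12 12  2  0 16 24 20  3  2  1]
164 [ 1  0  0  0  1 11 11 18  4  1  3 17 10  2  1  1]
165 [ 2  1  1  0  0 13 10  3  0 15 33  5 15  2  0  1]
166 [ 1  1  1  0  1  4 21  6  0 66 37  4  1  1  0  0]
167 [ 0  1  1  1  1 13 15  2  1  2  3 20  6  1  0  1]
168 [ 1  1  1  1  1  4  8  3  0 11 11 19 20  4  1  1]
169 [ 1  1  1  1  0  7  5  1  1  0 11  7 24  7  0  0]
170 [ 1  1  0  0  1  8 11  3  0  1  1  6  6 14  3  1]
171 [ 1  1  1  1  1 10 12  2  1  1  1  1 21  5  1  1]
172 [ 1  1  1  1 13  8  6  1  0  1  1  1  1  0  0  1]
173 [ 1  1  1  1  1  3 14  3  0  0  0  0  
[... 1903 characters left out ...]
 133 134 136 136 133 134 130]
 [146 147 155 119 109 116 123 128 131 138 137 173 179 178 178 166]
 [155 155 122 101  97 114 123 126 132 170 178 179 178 177 176 175]
 [156 155 158 121 102 111 127 167 172 175 176 177 173 173 172 173]
 [160 156 154 119 101 107 138 163 169 173 157 128 122 123 126 121]
 [159 156 153 119 108 114 152 165 156 126 126 148 168 172 193 158]
 [165 159 156 120 116 135 151 145 127 159 161 207 215 212 202 205]
 [169 161 151 119 116 129 144 122 162 205 201 166 146 144 148 146]
 [161 161 148 118 116 155 135 132 193 188 151 148 147 147 148 148]
 [143 151 137 115 116 130 113 157 170 153 148 147 148 148 148 148]
 [129 130 124 113 114 127 109 171 154 146 147 147 148 147 146 146]]
```

The side view shows the straight leg's tip at about (282,173). The pin's free end is at about (280,181), with the hole near (279,183.5). The leg is probably about 2.5 mm to +x of the pin axis. The rest I'll feel: first the shank's +x flank for the axis x, then the end face for y, then the top for height.

>>> carry_out --plan '[[[9,0,0,0,0,0,0],[9,0,0,0,0,0,0],[0,0,16,0,0,0,0],[0,0,17,0,0,0,0],[0,0,16,0,0,0,0],[0,0,0,0,0,0,0],[0,0,0,0,0,0,0],[0,0,0,0,0,0,0]]]' --squeeze 60

```text
time_s: 5.8
ee_pos: [0.5883, 0.0922, 0.117]
eef_rot: [-3.141, -0.002, -0.201]
force: [-0.1, -0.2, -0.6]
grip_width: 0.0117
grip_force: 60.0
```

>>> carry_out --plan '[[[-1,0,0,0,0,0,0],[-1,0,0,0,0,0,0],[0,0,0,0,0,0,0],[0,0,0,0,0,0,0]]]'

```text
time_s: 6.13
ee_pos: [0.5858, 0.0927, 0.1159]
eef_rot: [-3.141, -0.001, -0.2]
force: [0.5, -0.7, -0.4]
grip_width: 0.0116
grip_force: 60.0
```

>>> carry_out --plan '[[[-1,0,0,0,0,0,0],[-1,0,0,0,0,0,0],[-0.5,0,0,0,0,0,0],[0,0,0,0,0,0,0],[0,0,0,0,0,0,0]]]'

```text
time_s: 6.55
ee_pos: [0.5832, 0.0932, 0.1155]
eef_rot: [3.142, 0.0, -0.2]
force: [0.3, 1.2, -0.1]
grip_width: 0.0122
grip_force: 60.0
```

>>> carry_out --plan '[[[-0.5,0,0,0,0,0,0],[-0.5,0,0,0,0,0,0],[0,0,0,0,0,0,0],[0,0,0,0,0,0,0]]]'

```text
time_s: 6.88
ee_pos: [0.5823, 0.0934, 0.1155]
eef_rot: [-3.142, -0.0, -0.2]
force: [-0.6, -0.1, -0.8]
grip_width: 0.0118
grip_force: 60.0
```

>>> carry_out --plan '[[[-0.5,0,0,0,0,0,0],[-0.5,0,0,0,0,0,0],[0,0,0,0,0,0,0],[0,0,0,0,0,0,0]]]'

```text
time_s: 7.22
ee_pos: [0.5813, 0.0936, 0.1155]
eef_rot: [-3.142, -0.0, -0.2]
force: [0.0, -0.4, -1.2]
grip_width: 0.0116
grip_force: 60.0
```

>>> carry_out --plan '[[[-0.5,0,0,0,0,0,0],[-0.5,0,0,0,0,0,0],[0,0,0,0,0,0,0],[0,0,0,0,0,0,0]]]'

```text
time_s: 7.55
ee_pos: [0.5803, 0.0938, 0.1155]
eef_rot: [-3.142, -0.0, -0.2]
force: [-0.0, -0.3, -1.4]
grip_width: 0.0117
grip_force: 60.0
```

>>> carry_out --plan '[[[-0.5,0,0,0,0,0,0],[-0.5,0,0,0,0,0,0],[0,0,0,0,0,0,0],[0,0,0,0,0,0,0]]]'

```text
time_s: 7.88
ee_pos: [0.5794, 0.0939, 0.1155]
eef_rot: [-3.142, -0.0, -0.2]
force: [1.4, -0.1, -0.9]
grip_width: 0.0112
grip_force: 60.0
```

>>> carry_out --plan '[[[-0.5,0,0,0,0,0,0],[0,0,0,0,0,0,0],[0,0,0,0,0,0,0]]]'

```text
time_s: 8.13
ee_pos: [0.5791, 0.094, 0.1156]
eef_rot: [-3.141, -0.001, -0.2]
force: [3.0, -0.3, -1.9]
grip_width: 0.0113
grip_force: 60.0
```

Flank contact came at about 3 N, so the pin axis lies 13.5 mm to the tool's -x of the contact onset. Next is the end face.

>>> carry_out --plan '[[[3,0,0,0,0,0,0],[0,-10,0,0,0,0,0],[0,-10,0,0,0,0,0],[0,-8,0,0,0,0,0],[-8,0,0,0,0,0,0],[-7.6,0,0,0,0,0,0],[0,0,0,0,0,0,0],[0,0,0,0,0,0,0],[0,0,0,0,0,0,0]]]'

```text
time_s: 8.88
ee_pos: [0.572, 0.1238, 0.1157]
eef_rot: [-3.142, -0.0, -0.2]
force: [0.2, 0.2, -0.8]
grip_width: 0.0115
grip_force: 60.0
```

>>> carry_out --plan '[[[0,1,0,0,0,0,0],[0,1,0,0,0,0,0],[0,1,0,0,0,0,0],[0,0,0,0,0,0,0],[0,0,0,0,0,0,0]]]'

```text
time_s: 9.3
ee_pos: [0.5715, 0.1209, 0.1155]
eef_rot: [-3.142, -0.0, -0.2]
force: [0.1, -0.3, -0.6]
grip_width: 0.0117
grip_force: 60.0
```

>>> carry_out --plan '[[[0,1,0,0,0,0,0],[0,0.5,0,0,0,0,0],[0,0,0,0,0,0,0],[0,0,0,0,0,0,0]]]'

```text
time_s: 9.63
ee_pos: [0.5711, 0.1196, 0.1155]
eef_rot: [3.142, 0.0, -0.2]
force: [0.2, 0.4, -0.4]
grip_width: 0.0119
grip_force: 60.0
```

>>> carry_out --plan '[[[0,0.5,0,0,0,0,0],[0,0.5,0,0,0,0,0],[0,0,0,0,0,0,0],[0,0,0,0,0,0,0]]]'

```text
time_s: 9.97
ee_pos: [0.571, 0.1186, 0.1155]
eef_rot: [-3.142, -0.0, -0.2]
force: [0.2, 0.1, 0.1]
grip_width: 0.0118
grip_force: 60.0
```

>>> carry_out --plan '[[[0,0.5,0,0,0,0,0],[0,0.5,0,0,0,0,0],[0,0,0,0,0,0,0],[0,0,0,0,0,0,0]]]'

```text
time_s: 10.3
ee_pos: [0.5708, 0.1176, 0.1155]
eef_rot: [-3.142, 0.0, -0.2]
force: [0.3, -0.4, -0.2]
grip_width: 0.0115
grip_force: 60.0
```

>>> carry_out --plan '[[[0,0.5,0,0,0,0,0],[0,0.5,0,0,0,0,0],[0,0,0,0,0,0,0],[0,0,0,0,0,0,0]]]'

```text
time_s: 10.63
ee_pos: [0.5706, 0.1166, 0.1155]
eef_rot: [-3.142, -0.0, -0.2]
force: [-0.8, -0.3, -1.2]
grip_width: 0.0115
grip_force: 60.0
```

>>> carry_out --plan '[[[0,0.5,0,0,0,0,0],[0,0.5,0,0,0,0,0],[0,0,0,0,0,0,0],[0,0,0,0,0,0,0]]]'

```text
time_s: 10.97
ee_pos: [0.5703, 0.1156, 0.1154]
eef_rot: [3.142, 0.0, -0.2]
force: [1.0, 0.4, -1.5]
grip_width: 0.0116
grip_force: 60.0
```

>>> carry_out --plan '[[[0,0.5,0,0,0,0,0],[0,0.5,0,0,0,0,0],[0,0,0,0,0,0,0],[0,0,0,0,0,0,0]]]'

```text
time_s: 11.3
ee_pos: [0.5702, 0.1147, 0.1155]
eef_rot: [-3.142, -0.0, -0.2]
force: [-0.2, 0.1, -0.9]
grip_width: 0.0115
grip_force: 60.0
```

>>> carry_out --plan '[[[0,0.5,0,0,0,0,0],[0,0.5,0,0,0,0,0],[0,0,0,0,0,0,0],[0,0,0,0,0,0,0]]]'

```text
time_s: 11.63
ee_pos: [0.57, 0.114, 0.1155]
eef_rot: [-3.141, -0.0, -0.2]
force: [-0.6, 4.6, -1.5]
grip_width: 0.0117
grip_force: 60.0
```

End face felt at 4.6 N, so the seat lies 19.5 mm in from there. Next I'll touch the top line on the solid side, at x = +3.

>>> carry_out --plan '[[[0,-3,0,0,0,0,0],[0,0,-13,0,0,0,0],[0,0,-14,0,0,0,0],[3,11,0,0,0,0,0],[0,10.7,0,0,0,0,0],[0,0,2,0,0,0,0],[0,0,2,0,0,0,0],[0,0,0,0,0,0,0],[0,0,0,0,0,0,0]]]'

```text
time_s: 12.38
ee_pos: [0.5689, 0.0948, 0.1377]
eef_rot: [3.141, 0.001, -0.2]
force: [-0.3, 0.5, -0.0]
grip_width: 0.0115
grip_force: 60.0
```

>>> carry_out --plan '[[[0,0,0.7,0,0,0,0],[0,0,0.8,0,0,0,0],[0,0,0,0,0,0,0],[0,0,0,0,0,0,0]]]'

```text
time_s: 12.72
ee_pos: [0.5691, 0.0949, 0.1369]
eef_rot: [3.142, 0.0, -0.2]
force: [-0.1, 0.1, -1.0]
grip_width: 0.0115
grip_force: 60.0
```

>>> carry_out --plan '[[[0,0,0.5,0,0,0,0],[0,0,0.5,0,0,0,0],[0,0,0,0,0,0,0],[0,0,0,0,0,0,0]]]'

```text
time_s: 13.05
ee_pos: [0.5692, 0.0948, 0.1359]
eef_rot: [3.142, 0.0, -0.2]
force: [-0.5, -0.4, -0.7]
grip_width: 0.0116
grip_force: 60.0
```

>>> carry_out --plan '[[[0,0,0.5,0,0,0,0],[0,0,0.5,0,0,0,0],[0,0,0,0,0,0,0],[0,0,0,0,0,0,0]]]'

```text
time_s: 13.38
ee_pos: [0.5692, 0.0948, 0.1349]
eef_rot: [-3.142, 0.0, -0.2]
force: [-0.1, 0.8, -0.5]
grip_width: 0.0117
grip_force: 60.0
```

>>> carry_out --plan '[[[0,0,0.5,0,0,0,0],[0,0,0.3,0,0,0,0],[0,0,0,0,0,0,0],[0,0,0,0,0,0,0]]]'

```text
time_s: 13.72
ee_pos: [0.5692, 0.0948, 0.1341]
eef_rot: [-3.142, 0.0, -0.2]
force: [-0.3, -0.1, -0.3]
grip_width: 0.0115
grip_force: 60.0
```

>>> carry_out --plan '[[[0,0,0.5,0,0,0,0],[0,0,0.3,0,0,0,0],[0,0,0,0,0,0,0],[0,0,0,0,0,0,0]]]'

```text
time_s: 14.05
ee_pos: [0.5692, 0.0948, 0.1334]
eef_rot: [-3.141, -0.0, -0.2]
force: [-0.0, 0.1, 0.2]
grip_width: 0.0117
grip_force: 60.0
```

>>> carry_out --plan '[[[0,0,0.4,0,0,0,0],[0,0,0.3,0,0,0,0],[0,0,0,0,0,0,0],[0,0,0,0,0,0,0]]]'

```text
time_s: 14.38
ee_pos: [0.5693, 0.0948, 0.133]
eef_rot: [-3.141, -0.001, -0.2]
force: [-0.4, -0.3, 5.3]
grip_width: 0.0116
grip_force: 60.0
```

>>> carry_out --plan '[[[0,0,0.3,0,0,0,0],[0,0,0.2,0,0,0,0],[0,0,0,0,0,0,0],[0,0,0,0,0,0,0]]]'

```text
time_s: 14.72
ee_pos: [0.5694, 0.0948, 0.1328]
eef_rot: [-3.141, -0.001, -0.2]
force: [-1.0, -0.8, 8.2]
grip_width: 0.0117
grip_force: 60.0
```

The top is felt at TCP z of about 0.1335, so the bar will be home at about 0.0955. I'll lift, go to x = -7.5 and feel for the mouth.

>>> carry_out --plan '[[[0,0,-2.8,0,0,0,0],[-5,0,0,0,0,0,0],[-5.7,0,0,0,0,0,0],[0,0,0,0,0,0,0],[0,0,1,0,0,0,0],[0,0,1,0,0,0,0],[0,0,0,0,0,0,0],[0,0,0,0,0,0,0]]]'

```text
time_s: 15.38
ee_pos: [0.5587, 0.0969, 0.1328]
eef_rot: [3.141, 0.0, -0.2]
force: [0.2, 0.2, -0.2]
grip_width: 0.0113
grip_force: 60.0
```

>>> carry_out --plan '[[[0,0,0.5,0,0,0,0],[0,0,0.5,0,0,0,0],[0,0,0,0,0,0,0],[0,0,0,0,0,0,0]]]'

```text
time_s: 15.72
ee_pos: [0.5587, 0.0969, 0.1319]
eef_rot: [-3.142, 0.0, -0.2]
force: [-0.0, -0.8, -0.2]
grip_width: 0.0115
grip_force: 60.0
```

>>> carry_out --plan '[[[0,0,0.4,0,0,0,0],[0,0,0.4,0,0,0,0],[0,0,0,0,0,0,0],[0,0,0,0,0,0,0]]]'

```text
time_s: 16.05
ee_pos: [0.5587, 0.0969, 0.1311]
eef_rot: [3.142, -0.0, -0.2]
force: [-1.0, -0.4, 0.3]
grip_width: 0.0117
grip_force: 60.0
```

>>> carry_out --plan '[[[0,0,0.5,0,0,0,0],[0,0,0.5,0,0,0,0],[0,0,0,0,0,0,0],[0,0,0,0,0,0,0]]]'

```text
time_s: 16.38
ee_pos: [0.5587, 0.0969, 0.1301]
eef_rot: [3.142, 0.0, -0.2]
force: [-0.0, 0.5, -0.6]
grip_width: 0.0119
grip_force: 60.0
```

>>> carry_out --plan '[[[0,0,0.5,0,0,0,0],[0,0,0.4,0,0,0,0],[0,0,0,0,0,0,0],[0,0,0,0,0,0,0]]]'

```text
time_s: 16.72
ee_pos: [0.5587, 0.0969, 0.1292]
eef_rot: [3.142, 0.0, -0.2]
force: [-0.4, -0.1, -0.9]
grip_width: 0.012
grip_force: 60.0
```

>>> carry_out --plan '[[[0,0,0.5,0,0,0,0],[0,0,0.3,0,0,0,0],[0,0,0,0,0,0,0],[0,0,0,0,0,0,0]]]'

```text
time_s: 17.05
ee_pos: [0.5587, 0.0969, 0.1286]
eef_rot: [-3.142, -0.0, -0.2]
force: [0.0, -0.2, 0.1]
grip_width: 0.0114
grip_force: 60.0
```

The tip is now about 3.7 mm below where solid steel would have stopped it, so it is in the mouth. I'll go a little deeper, then move it sideways to turn the pin.

>>> carry_out --plan '[[[0,0,0.4,0,0,0,0],[0,0,0.4,0,0,0,0],[0,0,0,0,0,0,0],[0,0,0,0,0,0,0]]]'

```text
time_s: 17.38
ee_pos: [0.5589, 0.0969, 0.128]
eef_rot: [-3.141, -0.001, -0.2]
force: [-1.1, 0.2, 4.7]
grip_width: 0.0114
grip_force: 60.0
```

>>> carry_out --plan '[[[0.7,0,0,0,0,0,0],[0.8,0,0,0,0,0,0],[0,0,0,0,0,0,0],[0,0,0,0,0,0,0]]]'

```text
time_s: 17.72
ee_pos: [0.5602, 0.0966, 0.1274]
eef_rot: [3.142, 0.0, -0.2]
force: [0.9, -0.8, 0.0]
grip_width: 0.0117
grip_force: 60.0
```

>>> carry_out --plan '[[[0.7,0,0,0,0,0,0],[0.8,0,0,0,0,0,0],[0,0,0,0,0,0,0],[0,0,0,0,0,0,0]]]'

```text
time_s: 18.05
ee_pos: [0.5616, 0.0963, 0.1275]
eef_rot: [3.142, 0.0, -0.2]
force: [-0.2, 0.2, -1.1]
grip_width: 0.0116
grip_force: 60.0
```

>>> carry_out --plan '[[[0.7,0,0,0,0,0,0],[0.8,0,0,0,0,0,0],[0,0,0,0,0,0,0],[0,0,0,0,0,0,0]]]'

```text
time_s: 18.38
ee_pos: [0.5631, 0.096, 0.1276]
eef_rot: [-3.142, 0.0, -0.2]
force: [-0.4, -0.2, -0.2]
grip_width: 0.0117
grip_force: 60.0
```

>>> carry_out --plan '[[[0.7,0,0,0,0,0,0],[0.8,0,0,0,0,0,0],[0,0,0,0,0,0,0],[0,0,0,0,0,0,0]]]'

```text
time_s: 18.72
ee_pos: [0.5642, 0.0958, 0.1275]
eef_rot: [3.141, 0.001, -0.2]
force: [-4.5, 1.1, 0.5]
grip_width: 0.0118
grip_force: 60.0
```

>>> carry_out --plan '[[[0.7,0,0,0,0,0,0],[0.8,0,0,0,0,0,0],[0,0,0,0,0,0,0],[0,0,0,0,0,0,0]]]'

```text
time_s: 19.05
ee_pos: [0.5657, 0.0955, 0.1275]
eef_rot: [3.141, 0.001, -0.2]
force: [-5.6, 0.2, 0.6]
grip_width: 0.0115
grip_force: 60.0
```

>>> carry_out --plan '[[[0.6,0,0,0,0,0,0],[0.6,0,0,0,0,0,0],[0,0,0,0,0,0,0],[0,0,0,0,0,0,0]]]'

```text
time_s: 19.38
ee_pos: [0.5669, 0.0953, 0.1275]
eef_rot: [3.141, 0.001, -0.2]
force: [-4.2, 1.2, -1.0]
grip_width: 0.0118
grip_force: 60.0
```

>>> carry_out --plan '[[[0.7,0,0,0,0,0,0],[0,0,0,0,0,0,0],[0,0,0,0,0,0,0]]]'

```text
time_s: 19.63
ee_pos: [0.5675, 0.0951, 0.1274]
eef_rot: [3.141, 0.001, -0.2]
force: [-5.1, 1.2, -0.4]
grip_width: 0.0116
grip_force: 60.0
```

>>> carry_out --plan '[[[-0.6,0,0,0,0,0,0],[-0.7,0,0,0,0,0,0],[0,0,0.7,0,0,0,0],[0,0,0.8,0,0,0,0],[0,0,0,0,0,0,0],[0,0,0,0,0,0,0]]]'

```text
time_s: 20.13
ee_pos: [0.5667, 0.0953, 0.1261]
eef_rot: [-3.142, -0.0, -0.2]
force: [-1.7, 0.2, -0.3]
grip_width: 0.0115
grip_force: 60.0
```

>>> carry_out --plan '[[[0,0,0.8,0,0,0,0],[0,0,0.8,0,0,0,0],[0,0,0.8,0,0,0,0],[0,0,0,0,0,0,0],[0,0,0,0,0,0,0]]]'

```text
time_s: 20.55
ee_pos: [0.5666, 0.0953, 0.1236]
eef_rot: [3.142, 0.0, -0.2]
force: [-0.4, 0.1, -1.0]
grip_width: 0.0115
grip_force: 60.0
```

>>> carry_out --plan '[[[0,0,0.8,0,0,0,0],[0,0,0.8,0,0,0,0],[0,0,0.8,0,0,0,0],[0,0,0,0,0,0,0],[0,0,0,0,0,0,0]]]'

```text
time_s: 20.97
ee_pos: [0.5666, 0.0953, 0.1212]
eef_rot: [3.141, 0.0, -0.2]
force: [-1.3, 0.7, -1.8]
grip_width: 0.0119
grip_force: 60.0
```

>>> carry_out --plan '[[[0,0,0.8,0,0,0,0],[0,0,0.8,0,0,0,0],[0,0,0.8,0,0,0,0],[0,0,0,0,0,0,0],[0,0,0,0,0,0,0]]]'

```text
time_s: 21.38
ee_pos: [0.5666, 0.0953, 0.1188]
eef_rot: [3.142, 0.0, -0.2]
force: [-1.4, -0.3, -1.2]
grip_width: 0.0117
grip_force: 60.0
```

>>> carry_out --plan '[[[-0.3,0,0.8,0,0,0,0],[0,0,0.8,0,0,0,0],[0,0,0.8,0,0,0,0],[0,0,0,0,0,0,0],[0,0,0,0,0,0,0]]]'

```text
time_s: 21.8
ee_pos: [0.5664, 0.0954, 0.1165]
eef_rot: [-3.142, -0.0, -0.2]
force: [-0.2, 0.7, -0.7]
grip_width: 0.0117
grip_force: 60.0
```

>>> carry_out --plan '[[[0,0,0.8,0,0,0,0],[0,0,0.8,0,0,0,0],[0,0,0.8,0,0,0,0],[0,0,0,0,0,0,0],[0,0,0,0,0,0,0]]]'

```text
time_s: 22.22
ee_pos: [0.5664, 0.0954, 0.1142]
eef_rot: [-3.142, -0.0, -0.2]
force: [-0.1, 0.4, 0.2]
grip_width: 0.0116
grip_force: 60.0
```

>>> carry_out --plan '[[[0,0,0.8,0,0,0,0],[0,0,0.8,0,0,0,0],[0,0,0.8,0,0,0,0],[0,0,0,0,0,0,0],[0,0,0,0,0,0,0]]]'

```text
time_s: 22.63
ee_pos: [0.5665, 0.0954, 0.1119]
eef_rot: [-3.141, -0.001, -0.2]
force: [2.1, -0.8, 2.3]
grip_width: 0.0119
grip_force: 60.0
```

>>> carry_out --plan '[[[0,0,0.7,0,0,0,0],[0,0,0.7,0,0,0,0],[0,0,0.7,0,0,0,0],[0,0,0,0,0,0,0],[0,0,0,0,0,0,0]]]'

```text
time_s: 23.05
ee_pos: [0.5665, 0.0954, 0.1094]
eef_rot: [-3.142, -0.0, -0.2]
force: [3.7, -0.0, 0.0]
grip_width: 0.012
grip_force: 60.0
```

>>> carry_out --plan '[[[0,0,0.7,0,0,0,0],[0,0,0.7,0,0,0,0],[0,0,0.7,0,0,0,0],[0,0,0,0,0,0,0],[0,0,0,0,0,0,0]]]'

```text
time_s: 23.47
ee_pos: [0.5665, 0.0953, 0.1074]
eef_rot: [3.142, -0.0, -0.2]
force: [5.2, -1.1, 0.8]
grip_width: 0.0115
grip_force: 60.0
```

>>> carry_out --plan '[[[0,0,0.7,0,0,0,0],[0,0,0.7,0,0,0,0],[0,0,0.7,0,0,0,0],[0,0,0,0,0,0,0],[0,0,0,0,0,0,0]]]'

```text
time_s: 23.88
ee_pos: [0.5662, 0.0953, 0.1049]
eef_rot: [3.141, 0.0, -0.2]
force: [7.1, -1.2, -3.0]
grip_width: 0.0115
grip_force: 60.0
```

The sprung leg is past the widest part, because it now pulls the clip down. I'll continue home, to about 0.0955.

>>> carry_out --plan '[[[0.3,0,0.8,0,0,0,0],[0,0,0.8,0,0,0,0],[0,0,0.8,0,0,0,0],[0,0,0.8,0,0,0,0],[0,0,0,0,0,0,0],[0,0,0,0,0,0,0]]]'

```text
time_s: 24.38
ee_pos: [0.5664, 0.0953, 0.1018]
eef_rot: [3.141, 0.001, -0.2]
force: [5.1, -1.2, -2.6]
grip_width: 0.0119
grip_force: 60.0
```

>>> carry_out --plan '[[[0,0,0.8,0,0,0,0],[0,0,0.8,0,0,0,0],[0,0,0.8,0,0,0,0],[0,0,0.6,0,0,0,0],[0,0,0,0,0,0,0],[0,0,0,0,0,0,0]]]'

```text
time_s: 24.88
ee_pos: [0.5664, 0.0953, 0.099]
eef_rot: [3.141, 0.001, -0.2]
force: [2.7, -0.0, -1.9]
grip_width: 0.0116
grip_force: 60.0
```

>>> carry_out --plan '[[[0,0,0.5,0,0,0,0],[0,0,0.5,0,0,0,0],[0,0,0.5,0,0,0,0],[0,0,0,0,0,0,0],[0,0,0,0,0,0,0]]]'

```text
time_s: 25.3
ee_pos: [0.5664, 0.0953, 0.0976]
eef_rot: [3.141, 0.001, -0.2]
force: [2.1, -0.7, -2.2]
grip_width: 0.0115
grip_force: 60.0
```

>>> carry_out --plan '[[[0,0,0.5,0,0,0,0],[0,0,0.5,0,0,0,0],[0,0,0.5,0,0,0,0],[0,0,0,0,0,0,0],[0,0,0,0,0,0,0]]]'

```text
time_s: 25.72
ee_pos: [0.5664, 0.0953, 0.0961]
eef_rot: [3.141, 0.001, -0.2]
force: [0.2, 0.7, -1.0]
grip_width: 0.0116
grip_force: 60.0
```

>>> carry_out --plan '[[[0,0,0.5,0,0,0,0],[0,0,0.4,0,0,0,0],[0,0,0,0,0,0,0],[0,0,0,0,0,0,0]]]'

```text
time_s: 26.05
ee_pos: [0.5666, 0.0954, 0.0956]
eef_rot: [-3.142, -0.0, -0.2]
force: [-1.6, -0.6, 4.0]
grip_width: 0.0116
grip_force: 60.0
```

>>> carry_out --plan '[[[0,0,0.3,0,0,0,0],[0,0,0.3,0,0,0,0],[0,0,0,0,0,0,0],[0,0,0,0,0,0,0]]]'

```text
time_s: 26.38
ee_pos: [0.5667, 0.0954, 0.0954]
eef_rot: [-3.141, -0.0, -0.2]
force: [-3.4, -0.9, 9.5]
grip_width: 0.0116
grip_force: 60.0
```

The bar bears on the pin with about 10 N. I'll hold that, ease off, release and retreat.

>>> carry_out --plan '[[[0,0,0.1,0,0,0,0],[0,0,0,0,0,0,0],[0,0,0,0,0,0,0],[0,0,0,0,0,0,0]]]'

```text
time_s: 26.72
ee_pos: [0.5667, 0.0954, 0.0954]
eef_rot: [-3.141, -0.0, -0.2]
force: [-4.2, -0.5, 9.8]
grip_width: 0.0117
grip_force: 60.0
```

>>> carry_out --plan '[[[-0.2,0,-0.4,0,0,0,0],[0,0,0,0,0,0,35],[0,0,0,0,0,0,35],[0,0,0,0,0,0,35],[0,0,0,0,0,0,35],[0,0,0,0,0,0,35],[0,0,0,0,0,0,35]]]'

```text
time_s: 27.3
ee_pos: [0.5664, 0.0953, 0.095]
eef_rot: [3.142, 0.0, -0.2]
force: [0.0, 0.4, 0.2]
grip_width: 0.0347
grip_force: 0.0
```

>>> carry_out --plan '[[[0,0,-10,0,0,0,35],[0,0,-20,0,0,0,35],[0,0,-30,0,0,0,35],[0,0,-30,0,0,0,35],[0,0,-30,0,0,0,35],[0,36,0,0,0,0,35],[0,36,0,0,0,0,35],[0,36,0,0,0,0,35],[0,36,0,0,0,0,35],[0,36,0,0,0,0,35],[0,36,0,0,0,0,35],[0,36,0,0,0,0,35],[0,30,0,0,0,0,35],[0,0,0,0,0,0,35],[0,0,0,0,0,0,35]]]'

```text
time_s: 28.55
ee_pos: [0.51, -0.1821, 0.2157]
eef_rot: [3.142, -0.0, -0.203]
force: [0.4, -0.5, -0.0]
grip_width: 0.035
grip_force: 0.0
```

```bash
python3 look.py e1 250 155 235 165
```

```text
(no output)
```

View pics/e1.png

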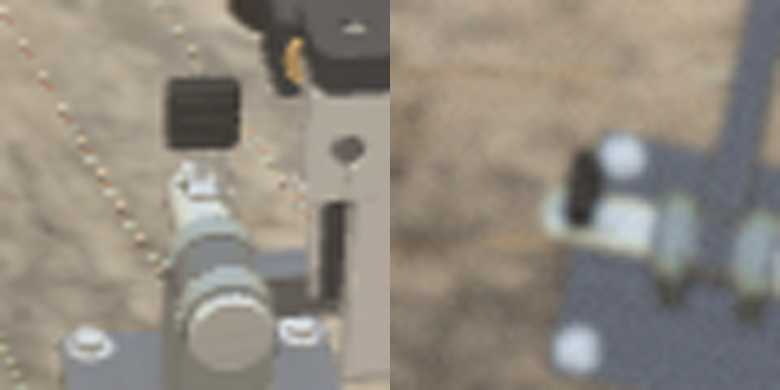

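The clip stands upright on the pin. In the side crop the grip is at about (203,113) with the bar on the shank at (205,185), and in the top crop it is at (582,190), over the pin's end. The gripper is clear of everything.

```bash
python3 -c "
from station import ctrl
print(ctrl.hand_in())"
```

```text
the job is handed in; nothing more can be done
None
```

The hairpin clip is in the drawbar pin: cross hole found by feel and turned upright, sprung leg snapped past the shank, cross bar pressed home at about 10 N. I then let go of the clip and handed the job in at about 29 s.

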